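# Park the tumbler stack at the espresso bench

## Task

Tidy the steel tumblers at the espresso bench. First slide the heavy round tumbler holder along the counter into its fenced bay, all the way back against the rear rail; then lower the short tumbler into the sprung tapered collar in the holder's middle and the tall tumbler into the short one, each gently and only until it just rests, neither dropped nor pressed in tight. Last, slide the gate bar shut across the front of the bay by its upright black post, leaving the stack standing upright and the other things on the counter where they are.

Things in the scene. Friction and masses are not known exactly. Their poses are not given: they have to be found in the camera images.
- holder_mouth (a point): heavy loose round steel holder, body 112 mm across and 50 mm tall, 0.6-1 kg; too wide to grip, is slid. A dark tapered collar stands up out of its middle. Point: centre of the collar's mouth, 66 mm above the counter; z up. Well: 48 mm across at the mouth, 0.26 mm less per mm of depth, floor 42 mm down. The short tumbler just resting in it has its centre 15 mm above this point (+-1.5).
- collar (a joint): how far the holder's sprung collar is pushed down, in m: 0 = up, as at the start; bottom at 0.013. It stays up under the weight of both tumblers, begins to sink at about 5 N in all (weights included) and 1 mm more for each 0.6 N. Past 0.007 a tumbler counts as dropped in or pressed tight.
- short_mid (a point): short tumbler, loose, upright: plain steel, open and tapered (outside radius grows 0.13 mm per mm of height, wall 4 mm); 92 mm tall, 41 mm across the foot, 65 mm across the rim, 0.15 kg. Point: its centre, 46 mm above the foot; z towards the rim. Resting in the holder, its rim is 61 mm above the collar's. The tall tumbler just resting in it has its centre 32 mm above this point (+-1.5).
- tall_mid (a point): tall tumbler, loose, upright: plain steel, open and tapered (outside radius grows 0.13 mm per mm of height, wall 4 mm); 118 mm tall, 38 mm across the foot, 68 mm across the rim, 0.18 kg. Point: its centre, 59 mm above the foot; z towards the rim. Resting in the short tumbler, its rim is 45 mm above the short one's. Both just rest on the taper, clear of the floor below.
- bay_home (a point): point on the counter in the fixed bay where the holder's centre stands when it touches the rear rail. x: into the bay (the way to push), z up. Steel fence 30 mm high: rear rail face at x = 56 mm, inner faces of the side rails at y = +78 and -78 mm, open below x = -68 mm. The gate bar's 44 mm tall guide stands at x -85 to -59, y 77 to 99 mm.
- gate (a joint): how far the gate bar is open, in m: 0 = shut (bar across the bay's mouth, at x = -72 mm in the bay_home frame), 0.13 = fully open, slid out to +y of that frame. Slides along that y with about 1.5 N of friction, stays where left, stops firmly at 0.
- gate_post (a point): upright black post, 18 mm across, 8 to 70 mm above the counter, on the outer (+y) end of the gate bar; point on its axis 45 mm above the counter. Push it to -y of the bay_home frame to shut the gate; shut, it is at x = -72, y = 115 mm in that frame. The bar is a steel strip 14 to 30 mm above the counter.
- mug: bystander, leave alone: white ceramic mug with a handle, 80 mm across, 85 mm tall, origin at its underside
- cup: bystander, leave alone: white ceramic cup, 72 mm across, 60 mm tall, origin at its underside
- tamper: bystander, leave alone: dark steel coffee tamper, 58 mm across, 98 mm tall, origin at its underside
- portafilter: bystander, leave alone: steel portafilter, a 70 mm basket (origin under it) with a black handle reaching 195 mm along its x, 35 mm tall
- syrup: bystander, leave alone: amber glass bottle, 70 mm across, 200 mm tall, origin at its underside
- saucers: bystander, leave alone: white saucer, 120 mm across, 22 mm tall, origin at its underside
Mind the look-alikes: they are no part of the job. Leave any red look-alike of the part that bears holder_mouth alone.

How it is judged:
By the outcome, as a careful person would: the job done as asked, in the order asked, and still so for the second after the job is handed in, with the robot touching nothing.
It also fails if it takes over 72 s, if anything falls off the work surface, if the arm or the gripper's body presses on something with over 40 N, if the wrist force passes 120 N, or if a joint passes its speed limit or range.

## Robot

A 7-joint arm with a two-finger parallel gripper is mounted at the origin on the work surface. World frame = base frame: x ahead of the robot, y to its left, z up, the work surface at z = 0. Lengths are in m, angles in rad, forces in N, time in s.
With the tool pointing down it reaches from about 0.35 to 0.9 m from the base axis. Payload 19.9 kg.
Tool frame: the origin (TCP) lies midway between the tips of the shut fingers; the grasp point (between the pads) lies 19 mm behind it; z points along the fingers, y is the line along which they close (so a half turn about z gives the same grasp; the last joint's range is limited). The gripper opens to 94 mm and grips with 3 to 60 N. Pads are 16 mm wide; open, the fingers measure 119 mm over their backs; the gripper's body (75 mm by 177 mm) begins 78 mm behind the grasp point.
Start: joints at [-1.224, 0.417, -0.01, 1.614, 0.005, 1.111, -0.053], TCP at [0.236, 0.579, 0.205] pointing down, gripper open.
Joint ranges: [-2.81, 2.81], [-0.39, 2.02], [-1.27, 1.25], [0.06, 2.57], [-1.19, 4.33], [0.19, 2], [-2.82, 2.82]. Speed limits (rad/s): [1.89, 1.89, 2.39, 2.39, 3.01, 3.01, 3.01].

## Interface

Orientations are given as a unit quaternion [w, x, y, z].
In Python, from bench import bot, capture, camera_model, job, trace, pinpoint gives the robot as it stands.
- The arm moves only by the tool carry_out, never from a script. Its argument "plan" is a list of rows, each a list of 7 numbers: the turn, a rotation vector about the world's x, y, z in units of 6 degrees (1.0 is 6 degrees), then the shift along the world's x, y, z in units of 60 mm (1.0 is 60 mm), then the closure, from 0 (fully open) to 1 (shut). In form: [[rx, ry, rz, dx, dy, dz, hand], ...]. A call has 1 to 20 rows; each row is the pose to reach, as a shift and turn from the pose commanded when the call began; what a row does not reach only later rows make up. A row lasts 1/8 s, in which the tool goes at most 62.5 mm and 10.7 degrees, less where a joint would pass 70% of its speed; a pose out of reach is approached as far as the arm can. A call with a gripper value outside its range is refused whole. The fingers move at their own pace and stop on an object; "force" is the grip in N (left out, the last holds). Time passes only in rows, so rows that repeat a pose let the fingers close. It gives the time, the measured TCP pose, the force, the opening and the grip force at its end, in the units of the state.
- bot.state(): the state, without advancing time (a new reading comes with each control period).
- capture(name): name is "scene" or "top" or "wrist"; returns the picture (480x640x3 uint8, red, green, blue); there is no depth.
- camera_model(name): a dict with "mtx" (3x3 intrinsics, pixels), "rvec" (rotation vector, rad) and "tvec" (3), from world to camera coordinates, as OpenCV has them; the wrist camera has in their place "tool_from_camera" (4x4, takes a point from camera to tool coordinates, whose origin is the TCP and whose axes are the flange's). Camera axes: x right, y down, z forward; pixel columns grow to the right and rows downward; lengths in m; the calibration is good to about 2 mm. A picture is of the moment at which its call begins: read the wrist's pose just before it. camera_model takes no time and is no camera call.
- job.sign_off(): hands the job in; it is judged then, once.
Trained networks look in the newest picture that a camera, given by its name, has taken for a name from the list of things; names that differ only in an ending like _2 or _b are one class to them, and where a whole thing is asked for, a point or a joint stands for the part that bears it (a point fixed in the world has none). Each returns a list of dicts, best first, with "p" (0 to 1); they miss things now and then, are a little off and sometimes report something else, mostly with a low value. They report only what shows in the picture. A call takes as long as a camera call. They do not tell look-alikes from the thing itself.
- trace(camera, thing): "region" (480x640 bool, what is visible of it).
- pinpoint(camera, thing): "centre" ([x, y, z] in m, in world coordinates, good to about 4 mm: a listed point, or the origin of a listed thing).
The state is a dict: "clock": time; "joint_pos": joint angles; "qvel": joint speeds; "joint_torque": joint torques, N m; "ee_pos": TCP position; "tcp_rot": TCP orientation; "force": force on the tool from outside, world axes, zero at the start; "torque": the same for the moment, N m; "grip_width": finger opening in m; "grip_force": force on a finger pad.
Only numpy, scipy, OpenCV 4.12 (cv2) and the standard library are available. Lean on these libraries where they do the work, as an engineer would, in place of code of your own. Each camera call takes 0.05 s, during which the arm holds its last target. There are 200 camera calls.

## Working session

There is one attempt and no reset: what is moved stays moved. The work goes in short steps, Python scripts to look and compute and a tool call to move; the robot and the scene stay as the last step left them, time stands still between calls to the robot, and variables do not carry over. Pictures are saved under pics/ and viewed, at most 10 in all, crops included, and the job is handed in when it is done.

Besides the shell and the picture viewer there is one more tool, called as a command line: name --pt "numbers of a row" for each row, then --argument value for the rest. carry_out: Moves the arm, as the interface text tells. Its arguments: {"type":"object","properties":{"plan":{"type":"array"},"force":{"type":"number"}},"required":["plan"]}

```bash
ls; mkdir -p pics
python3 - <<'E'
from bench import bot,capture,camera_model,job,trace,pinpoint
import cv2,numpy as np
for c in ("scene","top"):
    im=capture(c); cv2.imwrite(f"pics/{c}0.png",im[:,:,::-1])
    for t in ["holder_mouth","short_mid","tall_mid","bay_home","gate_post","mug","cup","tamper","portafilter","syrup","saucers"]:
        r=pinpoint(c,t)
        print(c,t,[(np.round(d["centre"],3).tolist(),round(d["p"],2)) for d in r[:4]])
s=bot.state();print(s["clock"],s["ee_pos"],s["tcp_rot"],s["grip_width"],s["force"])
E
```

```text
pics
scene holder_mouth [([0.478, -0.014, 0.067], 0.81), ([0.521, -0.165, 0.071], 0.77)]
scene short_mid [([0.456, -0.346, 0.048], 0.65)]
scene tall_mid [([0.459, 0.334, 0.052], 0.87)]
scene bay_home []
scene gate_post [([0.566, 0.26, 0.048], 0.79)]
scene mug [([0.525, 0.471, 0.001], 0.73)]
scene cup [([0.615, -0.289, -0.001], 0.69)]
scene tamper [([0.437, -0.466, -0.002], 0.73)]
scene portafilter [([0.562, -0.496, 0.003], 0.87)]
scene syrup [([0.706, -0.368, -0.004], 0.82)]
scene saucers [([0.696, 0.404, -0.003], 0.56), ([0.703, -0.367, -0.003], 0.47)]
top holder_mouth [([0.471, -0.014, 0.065], 0.67), ([0.611, -0.287, 0.001], 0.27)]
top short_mid [([0.455, -0.338, 0.045], 0.92), ([0.564, -0.501, 0.005], 0.74), ([0.473, -0.011, 0.067], 0.53)]
top tall_mid [([0.452, 0.333, 0.06], 0.79)]
top bay_home []
top gate_post [([0.566, 0.262, 0.044], 0.61)]
top mug [([0.526, 0.471, 0.0], 0.9)]
top cup [([0.612, -0.286, -0.0], 0.94)]
top tamper [([0.438, -0.47, 0.002], 0.86), ([0.522, 0.474, -0.001], 0.66)]
top portafilter [([0.562, -0.502, 0.003], 0.6)]
top syrup [([0.705, -0.363, -0.001], 0.63), ([0.564, -0.498, 0.002], 0.45)]
top saucers [([0.695, 0.402, -0.0], 0.95)]
1.2 [0.23633892 0.57858257 0.20543173] [ 5.92569324e-06  1.92686879e-01  9.81260295e-01 -3.07162251e-05] 0.09385529783767663 [ 0.2051406   0.19489071 -0.47579928]
```

View pics/scene0.png

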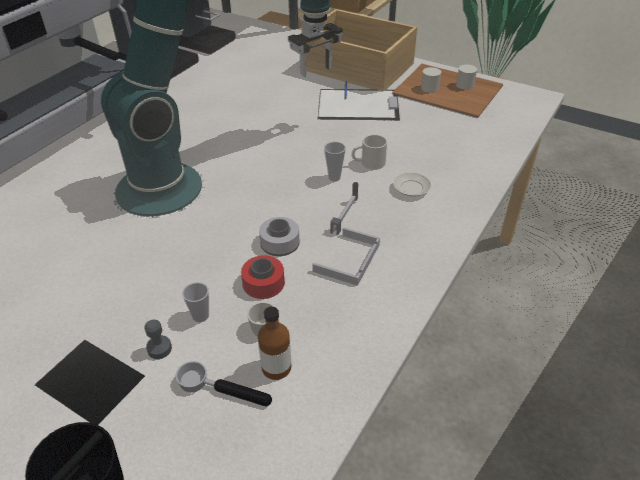

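View pics/top0.png

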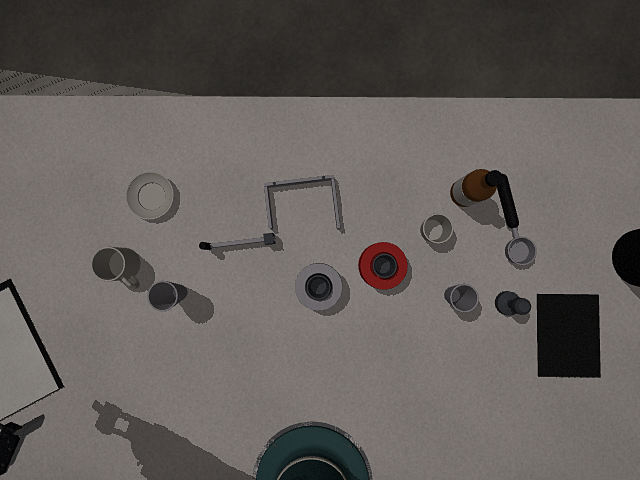

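The top view shows these candidates:
- **Holder:** the grey one at (319,287) is the target. The red one at (384,265) is the look-alike to leave alone.
- **Short tumbler:** (463,297), which could be confused with the cup at (436,229).
- **Tall tumbler:** (164,295), which could be confused with the mug at (110,263).
- **Bay:** corners near (266,185), (333,178), (341,230) and (272,230). The gate post is at (205,246).

Next I'll check these in one close crop.

Run:
```python
import cv2
im=cv2.imread("pics/top0.png")[165:315,195:395]
cv2.imwrite("pics/crop1.png",cv2.resize(im,None,fx=4,fy=4,interpolation=cv2.INTER_CUBIC))
```

```text
(no output)
```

View pics/crop1.png

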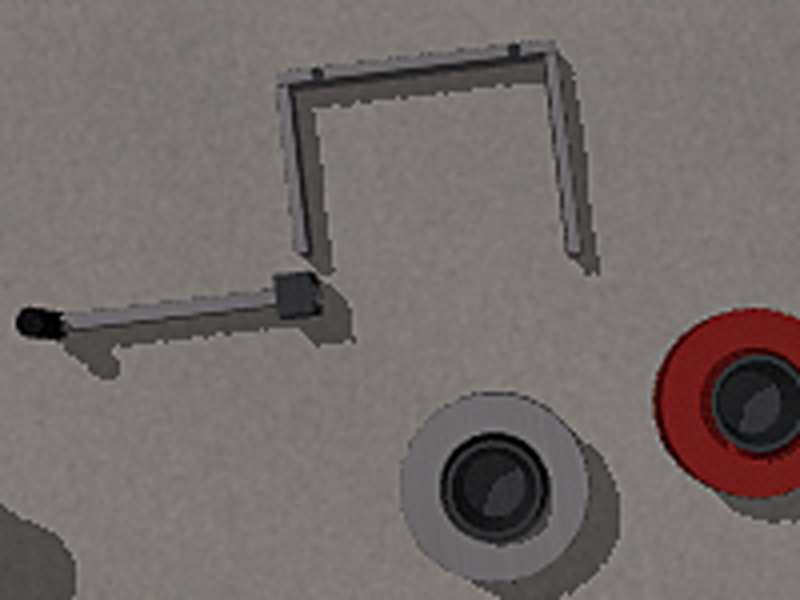

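```bash
cat > h.py <<'E'
import cv2,numpy as np
from bench import *
def deproj(cam,uv,z):
    m=camera_model(cam);R=cv2.Rodrigues(np.array(m["rvec"],float))[0];t=np.array(m["tvec"],float).ravel()
    K=np.array(m["mtx"],float);c=-R.T@t
    uv=np.atleast_2d(np.array(uv,float));d=(R.T@np.linalg.inv(K)@np.c_[uv,np.ones(len(uv))].T).T
    return c+d*((z-c[2])/d[:,2])[:,None]
E
python3 - <<'E'
from h import *
from scipy.optimize import least_squares
f=lambda p:deproj("top",np.array(p)/4+[195,165]-np.array([.375,.375]),.03)[:,:2]
L=f([(291,95),(310,250)]);Rr=f([(546,65),(567,253)]);B=f([(300,86),(540,58)])
print(L,Rr,B,sep="\n")
def loc(p,P):
    c,s=np.cos(p[2]),np.sin(p[2]);return (P-p[:2])@np.array([[c,-s],[s,c]])
def res(p): return np.r_[loc(p,L)[:,1]-.078,loc(p,Rr)[:,1]+.078,loc(p,B)[:,0]-.056]
r=least_squares(res,[.65,0,0]);print(r.x,r.fun*1e3)
print("post loc",loc(r.x,np.array([[.566,.261]])))
print("holder loc",loc(r.x,np.array([[.473,-.013]])),"red",loc(r.x,np.array([[.521,-.165]])))
# holder centre by rim circle at z=.05
C=deproj("top",np.array([[494,487]])/4+[194.6,164.6],.05);print(C)
C=deproj("top",np.array([[496,486]])/4+[194.6,164.6],.066);print(C)
m=camera_model("top");R=cv2.Rodrigues(np.array(m["rvec"],float))[0];print(-R.T@np.ravel(m["tvec"]))
E
```

```text
[[0.70814875 0.11485224]
 [0.6140387  0.1018851 ]]
[[ 0.72773897 -0.03955025]
 [ 0.61365953 -0.05318954]]
[[ 0.71368976  0.10947443]
 [ 0.73198479 -0.03587813]]
[0.66710618 0.03115162 0.12518059] [-0.07864664 -1.19430897  0.28112479  0.99183098 -0.0020189   0.00201878]
post loc [[-0.07161757  0.24067336]]
holder loc [[-0.19809983 -0.01957122]] red [[-0.16945322 -0.17637483]]
[[ 0.4739283  -0.01076627  0.05      ]]
[[ 0.47542282 -0.01208622  0.066     ]]
[ 0.53211898 -0.0216168   1.07751947]
```

carry_out --pt "0 0 4.9 2.53 -10.03 0 0.36" --pt "0 0 4.9 2.53 -10.03 0 0.36" --pt "0 0 4.9 2.53 -10.03 0 0.36" --pt "0 0 4.9 2.53 -10.03 0 0.36" --pt "0 0 4.9 2.53 -10.03 0 0.36" --pt "0 0 4.9 2.53 -10.03 0 0.36" --pt "0 0 4.9 2.53 -10.03 0 0.36" --pt "0 0 4.9 2.53 -10.03 0 0.36" --pt "0 0 4.9 2.53 -10.03 0 0.36" --pt "0 0 4.9 2.53 -10.03 0 0.36" --pt "0 0 4.9 2.53 -10.03 0 0.36" --pt "0 0 4.9 2.53 -10.03 0 0.36" --pt "0 0 4.9 2.53 -10.03 0 0.36" --pt "0 0 4.9 2.53 -10.03 0 0.36"

```text
clock: 2.95
ee_pos: [0.3881, -0.0225, 0.2054]
tcp_rot: [0.0, -0.063, 0.998, -0.0]
force: [0.9, -0.4, -0.5]
grip_width: 0.0601
grip_force: 0.0
```

carry_out --pt "0 0 0 0 0 -1 0.36" --pt "0 0 0 0 0 -2 0.36" --pt "0 0 0 0 0 -2.8 0.36" --pt "0 0 0 0 0 -3.19 0.36" --pt "0 0 0 0 0 -3.19 0.36" --pt "0 0 0 0 0 -3.19 0.36"

```text
clock: 3.7
ee_pos: [0.3887, -0.023, 0.0149]
tcp_rot: [0.001, -0.063, 0.998, 0.0]
force: [0.1, 0.4, -0.3]
grip_width: 0.0599
grip_force: 0.0
```

carry_out --pt "0 0 0 0.3 0.04 0 0.36" --pt "0 0 0 0.5 0.06 0 0.36" --pt "0 0 0 0.6 0.09 0 0.36" --pt "0 0 0 0.75 0.12 0 0.36" --pt "0 0 0 0.95 0.165 0 0.36" --pt "0 0 0 1.15 0.21 0 0.36" --pt "0 0 0 1.35 0.255 0 0.36" --pt "0 0 0 1.55 0.3 0 0.36" --pt "0 0 0 1.75 0.345 0 0.36" --pt "0 0 0 1.95 0.39 0 0.36" --pt "0 0 0 2.15 0.435 0 0.36" --pt "0 0 0 2.35 0.48 0 0.36" --pt "0 0 0 2.55 0.525 0 0.36" --pt "0 0 0 2.75 0.57 0 0.36" --pt "0 0 0 2.95 0.615 0 0.36" --pt "0 0 0 3.15 0.66 0 0.36" --pt "0 0 0 3.3 0.69 0 0.36" --pt "0 0 0 3.42 0.715 0 0.36" --pt "0 0 0 3.5 0.735 0 0.36" --pt "0 0 0 3.5 0.735 0 0.36"

```text
clock: 6.2
ee_pos: [0.5978, 0.0208, 0.0143]
tcp_rot: [-0.0, -0.063, 0.998, -0.0]
force: [-4.4, -1.1, -0.1]
grip_width: 0.0601
grip_force: 2.8
```

Run:
```python
from h import *
im=capture("top");cv2.imwrite("pics/top1.png",im[:,:,::-1])
cv2.imwrite("pics/crop2.png",cv2.resize(im[165:315,195:395,::-1],None,fx=4,fy=4,interpolation=cv2.INTER_CUBIC))
print([(np.round(d["centre"],3),round(d["p"],2)) for d in pinpoint("top","holder_mouth")])
capture("scene");print([(np.round(d["centre"],3),round(d["p"],2)) for d in pinpoint("scene","holder_mouth")])
s=bot.state();print(s["ee_pos"],s["force"],s["torque"])
```

```text
[(array([ 0.454, -0.337,  0.042]), 0.62)]
[(array([0.653, 0.026, 0.064]), 0.79), (array([ 0.521, -0.164,  0.066]), 0.75)]
[0.59784022 0.02082218 0.0142586 ] [-5.38573694 -1.02777869  3.36790721] [-0.29143706  1.18704595  0.00131488]
```

View pics/crop2.png

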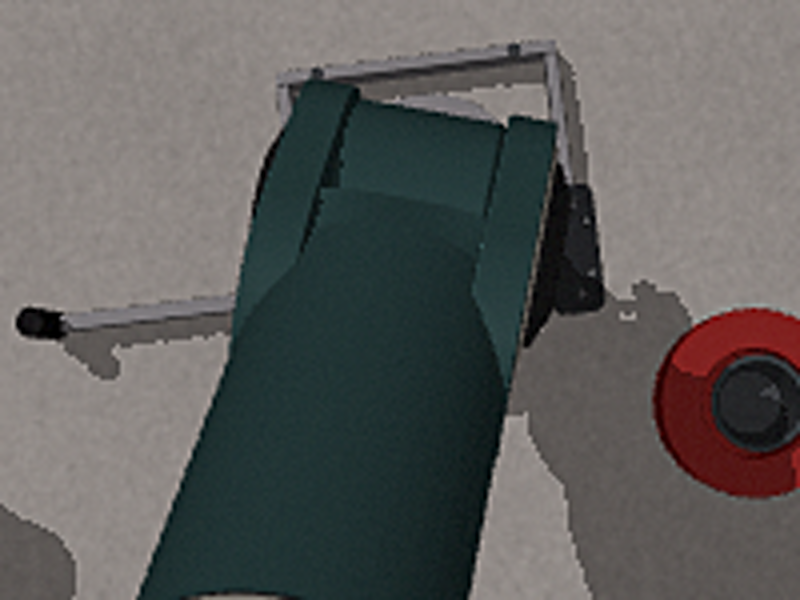

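carry_out --pt "0 0 0 0.06 0.012 0 0.36" --pt "0 0 0 0.12 0.025 0 0.36" --pt "0 0 0 0.17 0.035 0 0.36" --pt "0 0 0 0.19 0.04 0 0.36" --pt "0 0 0 0.21 0.043 0 0.36" --pt "0 0 0 0.21 0.043 0 0.36"

```text
clock: 7.15
ee_pos: [0.6098, 0.0231, 0.0142]
tcp_rot: [-0.001, -0.062, 0.998, -0.0]
force: [-11.0, -2.2, 10.1]
grip_width: 0.0605
grip_force: 6.5
```

carry_out --pt "0 0 0 0.02 0.003 0 0.36" --pt "0 0 0 0.02 0.003 0 0.36"

```text
clock: 7.4
ee_pos: [0.611, 0.0233, 0.0142]
tcp_rot: [-0.001, -0.062, 0.998, -0.0]
force: [-9.6, -1.9, 8.9]
grip_width: 0.0602
grip_force: 6.5
```

carry_out --pt "0 0 0 0.02 0.003 0 0.36" --pt "0 0 0 0.02 0.003 0 0.36"

```text
clock: 7.65
ee_pos: [0.6122, 0.0236, 0.0142]
tcp_rot: [-0.001, -0.062, 0.998, 0.0]
force: [-10.5, -1.6, 9.6]
grip_width: 0.06
grip_force: 6.5
```

carry_out --pt "0 0 0 0.02 0.003 0 0.36" --pt "0 0 0 0.02 0.003 0 0.36"

```text
clock: 7.9
ee_pos: [0.6134, 0.0238, 0.0142]
tcp_rot: [-0.001, -0.063, 0.998, 0.0]
force: [-10.9, -1.3, 8.2]
grip_width: 0.0605
grip_force: 6.5
```

carry_out --pt "0 0 0 0.02 0.003 0 0.36" --pt "0 0 0 0.02 0.003 0 0.36"

```text
clock: 8.15
ee_pos: [0.6146, 0.0239, 0.0142]
tcp_rot: [-0.001, -0.063, 0.998, -0.0]
force: [-11.0, -0.9, 9.9]
grip_width: 0.0603
grip_force: 6.5
```

carry_out --pt "0 0 0 0.02 0.003 0 0.36" --pt "0 0 0 0.02 0.003 0 0.36"

```text
clock: 8.4
ee_pos: [0.6158, 0.0241, 0.0142]
tcp_rot: [-0.001, -0.062, 0.998, 0.0]
force: [-10.6, -2.6, 9.6]
grip_width: 0.0605
grip_force: 6.5
```

Run:
```python
from h import *
im=capture("scene")
print([(np.round(d["centre"],3),round(d["p"],2)) for d in pinpoint("scene","holder_mouth")])
a=cv2.resize(im[190:310,290:400,::-1],None,fx=5,fy=5,interpolation=cv2.INTER_CUBIC)
s=bot.state();print(s["ee_pos"],s["force"])
cv2.imwrite("pics/c3.png",a)
```

```text
[(array([0.672, 0.028, 0.068]), 0.7), (array([ 0.521, -0.166,  0.068]), 0.64)]
[0.61577585 0.02412327 0.014231  ] [-10.35729262  -1.56443251   8.67887008]
```

View pics/c3.png

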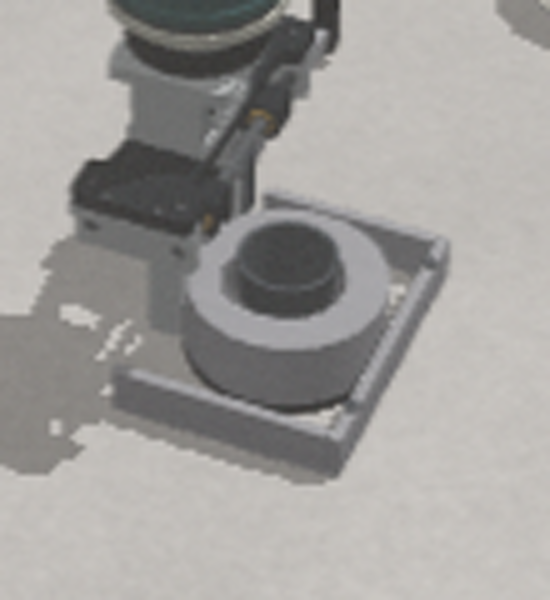

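The crop shows the holder upright in the bay with its front edge close to the rear rail, at about (385,290). The constant 10 N looks like sliding friction plus some downforce. I'll ease the downforce and creep forward until it stops.

carry_out --pt "0 0 0 0 0 0.015 0.36" --pt "0 0 0 0.02 0.003 0.015 0.36" --pt "0 0 0 0.02 0.003 0.015 0.36"

```text
clock: 8.88
ee_pos: [0.6168, 0.0244, 0.0147]
tcp_rot: [-0.001, -0.063, 0.998, 0.0]
force: [-12.1, -2.1, 4.6]
grip_width: 0.0603
grip_force: 5.3
```

Run:
```python
from h import *
f=lambda p:deproj("scene",np.array(p)/5+[289.6,189.6],.03)[:,:2]
P=f([(445,242),(340,442),(420,262),(330,430),(265,197),(115,372)]);print(P.round(4))
h=np.array([.667,.031]);c,s=np.cos(.125),np.sin(.125)
print(((P-h)@np.array([[c,-s],[s,c]])).round(4))
im=cv2.imread("pics/c3.png");
```

```text
[[ 0.7227  0.1174]
 [ 0.7456 -0.0472]
 [ 0.7183  0.0958]
 [ 0.737  -0.0423]
 [ 0.6179  0.0989]
 [ 0.6181 -0.0637]]
[[ 0.0661  0.0787]
 [ 0.0682 -0.0874]
 [ 0.059   0.0579]
 [ 0.0603 -0.0815]
 [-0.0403  0.0735]
 [-0.0603 -0.0878]]
```

carry_out --pt "0 0 0 0.02 0.002 0 0.36" --pt "0 0 0 0.02 0.002 0 0.36"

```text
clock: 9.12
ee_pos: [0.6169, 0.0244, 0.0146]
tcp_rot: [-0.002, -0.062, 0.998, 0.0]
force: [-18.1, -2.2, 11.7]
grip_width: 0.0603
grip_force: 9.0
```

carry_out --pt "0 0 0 0.02 0.002 0 0.36" --pt "0 0 0 0.02 0.002 0 0.36"

```text
clock: 9.38
ee_pos: [0.617, 0.0244, 0.0146]
tcp_rot: [-0.003, -0.062, 0.998, 0.0]
force: [-27.2, -3.3, 18.8]
grip_width: 0.06
grip_force: 13.1
```

carry_out --pt "0 0 0 -0.1 -0.01 0 0.36" --pt "0 0 0 -0.5 -0.06 0 0.36" --pt "0 0 0 -0.5 -0.06 0.9 0.2" --pt "0 0 0 -0.5 -0.06 1.8 0" --pt "0 0 0 -0.5 -0.06 2.6 0" --pt "0 0 0 -0.7 -0.7 3.1 0" --pt "0 0 0 -2.72 -6.09 3.1 0" --pt "0 0 0 -2.72 -6.09 3.1 0" --pt "0 0 0 -2.72 -6.09 3.1 0" --pt "0 0 0 -2.72 -6.09 3.1 0" --pt "0 0 0 -2.72 -6.09 3.1 0" --pt "0 0 0 -2.72 -6.09 3.1 0" --pt "0 0 0 -2.72 -6.09 3.1 0" --pt "0 0 0 -2.72 -6.09 3.1 0"

```text
clock: 11.12
ee_pos: [0.4579, -0.34, 0.201]
tcp_rot: [0.0, -0.063, 0.998, -0.0]
force: [0.7, -0.6, -0.4]
grip_width: 0.094
grip_force: 0.0
```

```bash
cat >> h.py <<'E'
def P(c,t,n=1):
    out=[]
    for i in range(n):
        capture(c);out+= [(np.round(d["centre"],4).tolist(),round(d["p"],2)) for d in pinpoint(c,t)]
    return out
E
python3 - <<'E'
from h import *
s=bot.state();print(s["ee_pos"],s["force"])
print(P("wrist","short_mid"))
cv2.imwrite("pics/w1.png",capture("wrist")[:,:,::-1])
im=capture("top");cv2.imwrite("pics/top2.png",im[:,:,::-1])
print([(np.round(d["centre"],4),round(d["p"],2)) for d in pinpoint("top","holder_mouth")])
print(P("scene","holder_mouth"))
print(camera_model("wrist")["tool_from_camera"])
E
```

```text
[ 0.45787002 -0.33998169  0.20104752] [ 0.69377663 -0.59710441 -0.4011152 ]
[([0.454, -0.3377, 0.0467], 0.67)]
[(array([ 0.5278, -0.1643,  0.0683]), 0.76), (array([0.6681, 0.0273, 0.0643]), 0.72)]
[([0.6703, 0.0302, 0.0627], 0.92)]
[[ 2.06523169e-06 -9.71625201e-01 -2.36525831e-01  6.88190949e-02]
 [ 9.99999512e-01  2.35577980e-04 -9.58999997e-04  1.01183787e-03]
 [ 9.87508842e-04 -2.36525714e-01  9.71624728e-01 -1.80157288e-01]
 [ 0.00000000e+00  0.00000000e+00  0.00000000e+00  1.00000000e+00]]
```

View pics/w1.png

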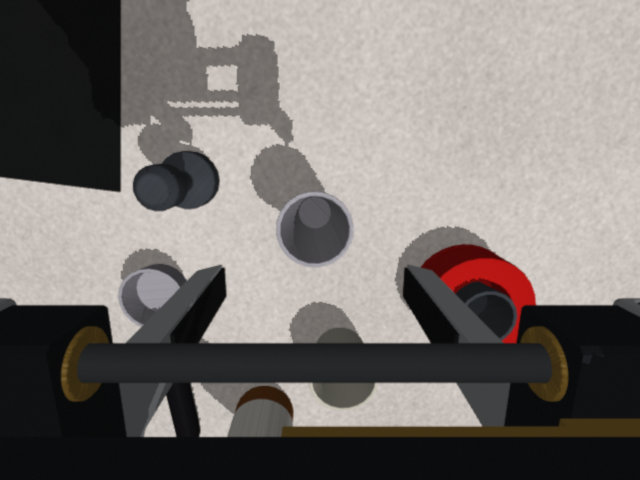

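The wrist view shows the short tumbler at (315,229). The cup is at (150,295), the tamper at (175,185), and the red holder is to the right.

```bash
cat >> h.py <<'E'
from scipy.spatial.transform import Rotation as Ro
def wdeproj(uv,z,s=None):
    s=s or bot.state();q=s["tcp_rot"];R=Ro.from_quat([q[1],q[2],q[3],q[0]]).as_matrix()
    m=camera_model("wrist");T=np.array(m["tool_from_camera"]);d=np.linalg.inv(np.array(m["mtx"]))@[uv[0],uv[1],1]
    c=np.array(s["ee_pos"])+R@T[:3,3];d=R@T[:3,:3]@d
    return c+d*(z-c[2])/d[2]
E
python3 - <<'E'
from h import *
print(wdeproj((315,229),.092),wdeproj((278,229),.092),wdeproj((352,229),.092))
im=cv2.imread("pics/top2.png")
# holder rim in top image: segment bright-ness circle fit via Hough on 4x crop
a=cv2.resize(im[165:265,245:355],None,fx=4,fy=4,interpolation=cv2.INTER_CUBIC);g=cv2.medianBlur(cv2.cvtColor(a,cv2.COLOR_BGR2GRAY),5)
for r0,r1,z in ((85,105,.05),(45,60,.066)):
    c=cv2.HoughCircles(g,cv2.HOUGH_GRADIENT,1,50,param1=80,param2=15,minRadius=r0,maxRadius=r1)
    if c is not None:
        for k in c[0][:2]: print(k,deproj("top",[k[:2]/4+[244.6,164.6]],z))
E
```

```text
[ 0.4528235  -0.33932593  0.092     ] [ 0.45666411 -0.36954553  0.092     ] [ 0.44898374 -0.30911302  0.092     ]
[226.5 159.5  96.7] [[0.66699262 0.03122691 0.05      ]]
[265.5 191.5  91.1] [[0.64813642 0.00788136 0.05      ]]
[225.5 154.5  54.5] [[0.66782245 0.03102348 0.066     ]]
```

carry_out --pt "0 0 0 -0.05 0 -0.9 0" --pt "0 0 0 -0.05 0 -1.8 0" --pt "0 0 0 -0.05 0 -2.4 0" --pt "0 0 0 -0.05 0 -2.5 0.2" --pt "0 0 0 -0.05 0 -2.5 0.5" --pt "0 0 0 -0.05 0 -2.5 0.5" --pt "0 0 0 -0.05 0 -2.5 0.5" --pt "0 0 0 -0.05 0 -2.5 0.5" --pt "0 0 0 -0.05 0 -2.5 0.5" --force 5

```text
clock: 12.6
ee_pos: [0.4549, -0.3408, 0.052]
tcp_rot: [0.001, -0.063, 0.998, -0.0]
force: [-0.5, 2.8, 7.7]
grip_width: 0.0636
grip_force: 5.0
```

Run:
```python
from h import *
s=bot.state();print(np.round(s["joint_pos"],2))
```

```text
[ 0.19  0.56  0.51  1.89 -0.38  0.78  2.61]
```

carry_out --pt "0 0 0 0 0 0 0" --pt "0 0 0 0 0 0 0" --pt "0 0 0 0 0 0 0" --pt "0 0 -15 0 0 0 0" --pt "0 0 -15 0 0 0 0" --pt "0 0 -15 0 0 0 0" --pt "0 0 -15 0 0 0 0" --pt "0 0 -15 0 0 0 0" --pt "0 0 -15 0 0 0 0" --pt "0 0 -15 0 0 0 0" --pt "0 0 -15 0 0 0 0" --pt "0 0 -15 0 0 0 0" --pt "0 0 -15 0 0 0 0" --pt "0 0 -15 0 0 0 0.2" --pt "0 0 -15 0 0 0 0.5" --pt "0 0 -15 0 0 0 0.5" --pt "0 0 -15 0 0 0 0.5" --pt "0 0 -15 0 0 0 0.5" --force 12

```text
clock: 14.85
ee_pos: [0.4542, -0.3407, 0.051]
tcp_rot: [0.0, 0.661, 0.75, -0.0]
force: [0.6, -0.0, -0.2]
grip_width: 0.063
grip_force: 12.0
```

carry_out --pt "0 0 0 0 0 0.2 0.5" --pt "0 0 0 0 0 1 0.5" --pt "0 0 0 0 0 1.9 0.5" --pt "0 0 0 0 0 2.5 0.5" --pt "0 0 0 0.5 0.6 2.5 0.5" --pt "0 0 0 1.1 1.4 2.5 0.5" --pt "0 0 0 1.7 2.2 2.5 0.5" --pt "0 0 0 2.3 3 2.5 0.5" --pt "0 0 0 2.9 3.8 2.5 0.5" --pt "0 0 0 3.4 4.4 2.5 0.5" --pt "0 0 0 3.63 4.68 2.5 0.5" --pt "0 0 0 3.63 4.68 2.5 0.5" --pt "0 0 0 3.63 4.68 2.5 0.5"

```text
clock: 16.48
ee_pos: [0.6711, -0.0616, 0.2014]
tcp_rot: [0.0, 0.662, 0.749, -0.0]
force: [0.0, -0.0, -0.7]
grip_width: 0.0629
grip_force: 12.0
```

Run:
```python
from h import *
s=bot.state();print(s["ee_pos"],s["force"],s["grip_width"])
im=capture("wrist");print([(np.round(d["centre"],4),round(d["p"],2)) for d in pinpoint("wrist","holder_mouth")])
cv2.imwrite("pics/w2.png",im[:,:,::-1])
```

```text
[ 0.67111081 -0.06158046  0.20139752] [ 0.01209215 -0.04294459 -0.66855803] 0.06290063170345832
[(array([ 0.526 , -0.1633,  0.0681]), 0.88), (array([0.6701, 0.0277, 0.0682]), 0.65)]
```

View pics/w2.png

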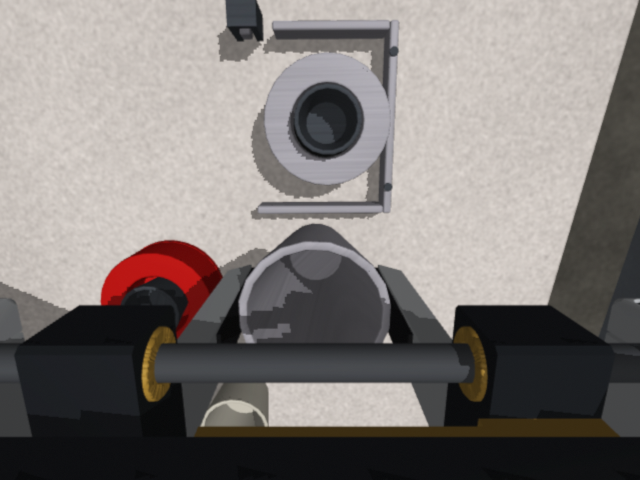

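The wrist view shows the grey holder flush against the rear rail and centred in the bay, with the collar mouth at about (328,119). The held tumbler is upright, with its rim centred at u≈315.

Run:
```python
from h import *
s=bot.state()
im=cv2.imread("pics/w2.png");g=cv2.medianBlur(cv2.cvtColor(im,cv2.COLOR_BGR2GRAY),3)[:260]
for r0,r1,z in ((55,70,.05),(30,42,.066)):
    c=cv2.HoughCircles(g,cv2.HOUGH_GRADIENT,1,100,param1=100,param2=20,minRadius=r0,maxRadius=r1)
    for k in c[0][:3]:print(k,wdeproj(k[:2],z,s))
zr=s["ee_pos"][2]-.051+.092
for u,v in((240,310),(390,310),(315,243)): print(wdeproj((u,v),zr,s)-s["ee_pos"])
```

```text
[330.5 117.5  67.1] [0.67319666 0.035036   0.05      ]
[327.5 119.5  38. ] [0.67039359 0.03182028 0.066     ]
[-0.03175836 -0.00044285  0.041     ]
[0.03067014 0.00729955 0.041     ]
[-0.00412748  0.03227277  0.041     ]
```

carry_out --pt "0 0 0 0 0.6 0 0.5" --pt "0 0 0 0 1.2 0 0.5" --pt "0 0 0 0 1.56 0 0.5" --pt "0 0 0 0 1.56 -0.5 0.5" --pt "0 0 0 0 1.56 -1.0 0.5" --pt "0 0 0 0 1.56 -1.3 0.5" --pt "0 0 0 0 1.56 -1.5 0.5" --pt "0 0 0 0 1.56 -1.68 0.5" --pt "0 0 0 0 1.56 -1.78 0.5" --pt "0 0 0 0 1.56 -1.78 0.5"

```text
clock: 17.82
ee_pos: [0.6716, 0.0337, 0.0939]
tcp_rot: [-0.0, 0.662, 0.75, -0.0]
force: [-3.7, -1.0, -3.2]
grip_width: 0.0629
grip_force: 12.0
```

carry_out --pt "0 0 0 0 0 -0.04 0.5" --pt "0 0 0 0 0 -0.06 0.5" --pt "0 0 0 0 0 -0.06 0.5"

```text
clock: 18.2
ee_pos: [0.6718, 0.0336, 0.0911]
tcp_rot: [-0.0, 0.661, 0.75, -0.0]
force: [-7.1, -0.6, 5.3]
grip_width: 0.0632
grip_force: 12.0
```

carry_out --pt "0 0 0 -0.02 -0.01 0.03 0.5" --pt "0 0 0 -0.025 -0.015 0.03 0.5" --pt "0 0 0 -0.025 -0.015 0.03 0.5"

```text
clock: 18.58
ee_pos: [0.6708, 0.033, 0.0926]
tcp_rot: [0.0, 0.661, 0.75, 0.0]
force: [-0.2, 0.5, -0.9]
grip_width: 0.0632
grip_force: 12.0
```

carry_out --pt "0 0 0 0 0 -0.03 0.5" --pt "0 0 0 0 0 -0.05 0.5" --pt "0 0 0 0 0 -0.05 0.5"

```text
clock: 18.95
ee_pos: [0.6704, 0.0329, 0.0891]
tcp_rot: [-0.0, 0.661, 0.75, -0.0]
force: [-0.4, 0.6, -2.3]
grip_width: 0.0629
grip_force: 12.0
```

carry_out --pt "0 0 0 0 0 -0.015 0.5" --pt "0 0 0 0 0 -0.015 0.5"

```text
clock: 19.2
ee_pos: [0.6704, 0.0328, 0.0884]
tcp_rot: [-0.0, 0.661, 0.75, -0.0]
force: [0.0, -0.7, -1.1]
grip_width: 0.0631
grip_force: 12.0
```

carry_out --pt "0 0 0 0 0 -0.015 0.5" --pt "0 0 0 0 0 -0.015 0.5"

```text
clock: 19.45
ee_pos: [0.6705, 0.0327, 0.0876]
tcp_rot: [0.0, 0.662, 0.75, -0.0]
force: [-1.6, -1.9, 0.9]
grip_width: 0.0631
grip_force: 12.0
```

carry_out --pt "0 0 0 0 0 -0.015 0.5" --pt "0 0 0 0 0 -0.015 0.5"

```text
clock: 19.7
ee_pos: [0.6705, 0.0327, 0.0868]
tcp_rot: [0.0, 0.661, 0.75, -0.0]
force: [-1.4, -1.6, 4.8]
grip_width: 0.0633
grip_force: 12.0
```

carry_out --pt "0 0 0 -0.008 -0.012 0.008 0.5" --pt "0 0 0 -0.008 -0.012 0.008 0.5"

```text
clock: 19.95
ee_pos: [0.6701, 0.0323, 0.0871]
tcp_rot: [0.0, 0.661, 0.75, 0.0]
force: [1.3, -1.5, -0.0]
grip_width: 0.0629
grip_force: 12.0
```

carry_out --pt "0 0 0 0 0 0 0.3" --pt "0 0 0 0 0 0 0.15" --pt "0 0 0 0 0 0 0" --pt "0 0 0 0 0 0 0" --pt "0 0 0 0 0 0.6 0" --pt "0 0 0 0 0 1.5 0" --pt "0 0 0 0 0 2.4 0" --pt "0 0 0 0 0 2.4 0"

```text
clock: 20.95
ee_pos: [0.6714, 0.0316, 0.2351]
tcp_rot: [0.002, 0.661, 0.75, 0.002]
force: [0.5, -0.0, -1.1]
grip_width: 0.0941
grip_force: 0.0
```

Run:
```python
from h import *
s=bot.state();print(s["ee_pos"],s["force"],np.round(s["joint_pos"],2))
im=capture("scene");print([(np.round(d["centre"],4),round(d["p"],2)) for d in pinpoint("scene","short_mid")])
a=cv2.resize(im[170:290,290:400,::-1],None,fx=5,fy=5,interpolation=cv2.INTER_CUBIC)
im=capture("wrist");print([(np.round(d["centre"],4),round(d["p"],2)) for d in pinpoint("wrist","short_mid")])
cv2.imwrite("pics/m3.png",np.hstack([a[:480],cv2.resize(im[:,:,::-1],None,fx=.35,fy=.35)[:0] if 0 else np.zeros((480,0,3),np.uint8)]))
cv2.imwrite("pics/w3.png",im[:,:,::-1])
b=cv2.resize(im[:,:,::-1],(330,248));c=np.zeros((600,800,3),np.uint8);c[:600,:470]=a[:, :470];c[:248,470:]=b
cv2.imwrite("pics/m3.png",c)
for t in("tall_mid",): print(P("scene",t),P("top",t),P("top","short_mid"))
```

```text
[0.67141169 0.03162392 0.23508508] [ 0.51983749 -0.01899909 -1.05287799] [-0.73  0.68  1.03  1.48 -0.59  1.31  0.47]
[(array([0.6717, 0.0304, 0.0803]), 0.85), (array([ 0.7064, -0.3674, -0.0012]), 0.51)]
[(array([0.6684, 0.0353, 0.0809]), 0.56)]
[([0.4598, 0.3321, 0.054], 0.75)] [([0.4511, 0.3337, 0.0612], 0.66)] [([0.6692, 0.034, 0.0796], 0.47)]
```

View pics/m3.png

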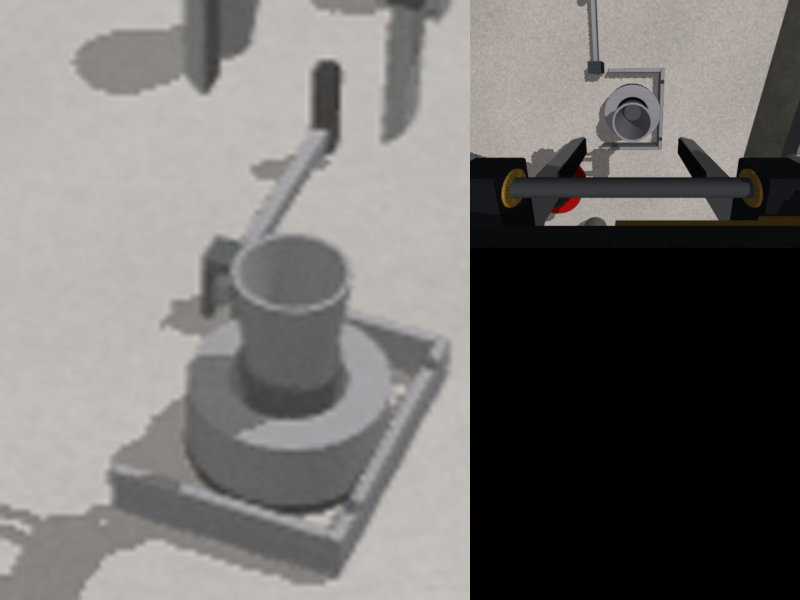

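carry_out --pt "0 0 0 -0.4 0.6 0 0" --pt "0 0 0 -1.0 1.4 0 0" --pt "0 0 0 -1.6 2.2 0 0" --pt "0 0 0 -2.2 3.0 0 0" --pt "0 0 0 -2.8 3.9 0 0" --pt "0 0 0 -3.3 4.6 0 0" --pt "0 0 0 -3.59 5.02 0 0" --pt "0 0 0 -3.59 5.02 0 0" --pt "0 0 0 -3.59 5.02 0 0"

```text
clock: 22.58
ee_pos: [0.455, 0.3326, 0.2312]
tcp_rot: [0.0, 0.662, 0.75, -0.0]
force: [-0.3, -0.7, -0.4]
grip_width: 0.0943
grip_force: 0.0
```

Run:
```python
from h import *
s=bot.state();print(s["ee_pos"],s["force"],np.round(s["joint_pos"],2))
im=capture("wrist");print([(np.round(d["centre"],4),round(d["p"],2)) for d in pinpoint("wrist","tall_mid")])
cv2.imwrite("pics/w4.png",im[:,:,::-1])
r=trace("wrist","tall_mid");
if r: ys,xs=np.nonzero(r[0]["region"]);print(xs.min(),xs.max(),ys.min(),ys.max())
g=cv2.medianBlur(cv2.cvtColor(im,cv2.COLOR_RGB2GRAY),3)
c=cv2.HoughCircles(g,cv2.HOUGH_GRADIENT,1,60,param1=100,param2=20,minRadius=30,maxRadius=55)
for k in ([] if c is None else c[0][:4]):print(k,wdeproj(k[:2],.118,s))
```

```text
[0.45495266 0.33264905 0.23115059] [-0.31171867 -0.70135068 -0.41081721] [-1.54  0.51  1.16  1.77 -0.5   1.2  -0.11]
[(array([0.4516, 0.3304, 0.0611]), 0.81)]
273 354 194 273
[314.5 232.5  39.3] [0.45461604 0.33331282 0.118     ]
[417.5  76.5  48.8] [0.51687131 0.4633527  0.118     ]
[527.5 166.5  36.6] [0.61718191 0.40843497 0.118     ]
[448.5 460.5  46.3] [0.61527129 0.11958692 0.118     ]
```

carry_out --pt "0 0 0 0 0.01 -0.8 0" --pt "0 0 0 0 0.01 -1.6 0" --pt "0 0 0 0 0.01 -2.3 0" --pt "0 0 0 0 0.01 -2.5 0" --pt "0 0 0 0 0.01 -2.5 0.15" --pt "0 0 0 0 0.01 -2.5 0.5" --pt "0 0 0 0 0.01 -2.5 0.5" --pt "0 0 0 0 0.01 -2.5 0.5" --pt "0 0 0 0 0.01 -2.5 0.5" --force 5

```text
clock: 23.85
ee_pos: [0.4549, 0.3344, 0.082]
tcp_rot: [-0.0, 0.661, 0.75, 0.001]
force: [-2.1, -0.6, 8.2]
grip_width: 0.0666
grip_force: 5.0
```

carry_out --pt "0 0 0 0 0 0 0" --pt "0 0 0 0 0 0 0" --pt "0 0 0 0 0 0 0" --pt "0 0 15 0 0 0 0" --pt "0 0 15 0 0 0 0" --pt "0 0 15 0 0 0 0" --pt "0 0 15 0 0 0 0" --pt "0 0 15 0 0 0 0" --pt "0 0 15 0 0 0 0" --pt "0 0 15 0 0 0 0" --pt "0 0 15 0 0 0 0" --pt "0 0 15 0 0 0 0" --pt "0 0 15 0 0 0 0" --pt "0 0 15 0 0 0 0.15" --pt "0 0 15 0 0 0 0.5" --pt "0 0 15 0 0 0 0.5" --pt "0 0 15 0 0 0 0.5" --pt "0 0 15 0 0 0 0.5" --force 12

```text
clock: 26.1
ee_pos: [0.4545, 0.3339, 0.0811]
tcp_rot: [-0.0, -0.063, 0.998, -0.0]
force: [0.5, 0.1, -0.0]
grip_width: 0.0663
grip_force: 12.0
```

carry_out --pt "0 0 0 0 0 0.2 0.5" --pt "0 0 0 0 0 1 0.5" --pt "0 0 0 0 0 2 0.5" --pt "0 0 0 0 0 2.9 0.5" --pt "0 0 0 0.5 -0.7 2.9 0.5" --pt "0 0 0 1.1 -1.5 2.9 0.5" --pt "0 0 0 1.7 -2.4 2.9 0.5" --pt "0 0 0 2.3 -3.2 2.9 0.5" --pt "0 0 0 2.9 -4.1 2.9 0.5" --pt "0 0 0 3.4 -4.75 2.9 0.5" --pt "0 0 0 3.6 -5.03 2.9 0.5" --pt "0 0 0 3.6 -5.03 2.9 0.5" --pt "0 0 0 3.6 -5.03 2.9 0.5" --pt "0 0 0 3.6 -5.03 2.9 0.5"

```text
clock: 27.85
ee_pos: [0.6702, 0.0335, 0.2554]
tcp_rot: [0.0, -0.063, 0.998, 0.0]
force: [0.3, 0.1, -2.4]
grip_width: 0.0666
grip_force: 12.0
```

carry_out --pt "0 0 0 0 -0.02 -0.4 0.5" --pt "0 0 0 0 -0.02 -0.9 0.5" --pt "0 0 0 0 -0.02 -1.3 0.5" --pt "0 0 0 0 -0.02 -1.6 0.5" --pt "0 0 0 0 -0.02 -1.75 0.5" --pt "0 0 0 0 -0.02 -1.8 0.5" --pt "0 0 0 0 -0.02 -1.8 0.5"

```text
clock: 28.72
ee_pos: [0.6708, 0.031, 0.1476]
tcp_rot: [0.0, -0.063, 0.998, 0.0]
force: [0.4, 1.0, -2.4]
grip_width: 0.0662
grip_force: 12.0
```

carry_out --pt "0 0 0 -0.005 0.02 -0.04 0.5" --pt "0 0 0 -0.005 0.02 -0.08 0.5" --pt "0 0 0 -0.005 0.02 -0.08 0.5"

```text
clock: 29.1
ee_pos: [0.6702, 0.0322, 0.1422]
tcp_rot: [-0.0, -0.063, 0.998, -0.0]
force: [0.5, -0.4, -1.4]
grip_width: 0.0663
grip_force: 12.0
```

carry_out --pt "0 0 0 0 0 -0.03 0.5" --pt "0 0 0 0 0 -0.04 0.5" --pt "0 0 0 0 0 -0.04 0.5"

```text
clock: 29.48
ee_pos: [0.6702, 0.0322, 0.1398]
tcp_rot: [-0.0, -0.063, 0.998, -0.0]
force: [0.2, -0.7, -3.0]
grip_width: 0.0668
grip_force: 12.0
```

carry_out --pt "0 0 0 0 0 -0.03 0.5" --pt "0 0 0 0 0 -0.03 0.5" --pt "0 0 0 0 0 -0.03 0.5"

```text
clock: 29.85
ee_pos: [0.6702, 0.0322, 0.138]
tcp_rot: [-0.0, -0.063, 0.998, -0.0]
force: [0.1, 1.1, -2.0]
grip_width: 0.0667
grip_force: 12.0
```

carry_out --pt "0 0 0 0 0 -0.015 0.5" --pt "0 0 0 0 0 -0.015 0.5"

```text
clock: 30.1
ee_pos: [0.6703, 0.0322, 0.1373]
tcp_rot: [0.0, -0.063, 0.998, -0.0]
force: [0.6, 0.6, -1.8]
grip_width: 0.0663
grip_force: 12.0
```

carry_out --pt "0 0 0 0 0 -0.015 0.5" --pt "0 0 0 0 0 -0.015 0.5"

```text
clock: 30.35
ee_pos: [0.6703, 0.0322, 0.1363]
tcp_rot: [0.0, -0.063, 0.998, 0.0]
force: [0.7, 0.7, -0.3]
grip_width: 0.0663
grip_force: 12.0
```

carry_out --pt "0 0 0 0 0 -0.012 0.5" --pt "0 0 0 0 0 -0.012 0.5"

```text
clock: 30.6
ee_pos: [0.6703, 0.0323, 0.1357]
tcp_rot: [0.0, -0.063, 0.998, 0.0]
force: [-0.4, 0.9, 1.1]
grip_width: 0.0663
grip_force: 12.0
```

carry_out --pt "0 0 0 0 0 0 0.25" --pt "0 0 0 0 0 0 0.12" --pt "0 0 0 0 0 0 0" --pt "0 0 0 0 0 0 0" --pt "0 0 0 0 0 0.5 0" --pt "0 0 0 0 0 1.3 0" --pt "0 0 0 0 0 2.0 0" --pt "0 0 0 0 0 2.0 0"

```text
clock: 31.6
ee_pos: [0.6715, 0.0318, 0.2589]
tcp_rot: [0.002, -0.063, 0.998, 0.0]
force: [0.6, 0.2, -0.4]
grip_width: 0.094
grip_force: 0.0
```

carry_out --pt "0 0 -1.5 -0.3 0.8 0 0" --pt "0 0 -3 -0.6 1.6 0 0.3" --pt "0 0 -4.5 -0.9 2.4 0 0.6" --pt "0 0 -6 -1.2 3.2 0 1" --pt "0 0 -7.5 -1.5 4 0 1" --pt "0 0 -9 -1.77 4.6 0 1" --pt "0 0 -10.5 -1.77 4.62 0 1" --pt "0 0 -12 -1.77 4.62 0 1" --pt "0 0 -13.5 -1.77 4.62 0 1" --pt "0 0 -15 -1.77 4.62 0 1" --pt "0 0 -15 -1.77 4.62 0 1" --pt "0 0 -15 -1.77 4.62 0 1"

```text
clock: 33.1
ee_pos: [0.5639, 0.3093, 0.2552]
tcp_rot: [-0.0, 0.66, 0.751, -0.0]
force: [0.7, 0.1, 0.3]
grip_width: 0.0003
grip_force: 0.0
```

Run:
```python
from h import *
s=bot.state();print(s["ee_pos"],s["force"],np.round(s["joint_pos"],2))
for c in("scene","top","wrist"):
    capture(c)
    for t in("tall_mid","short_mid","gate_post"):print(c,t,[(np.round(d["centre"],4).tolist(),round(d["p"],2)) for d in pinpoint(c,t)])
im=capture("scene");cv2.imwrite("pics/m5.png",cv2.resize(im[140:290,280:420,::-1],None,fx=4,fy=4,interpolation=cv2.INTER_CUBIC))
```

```text
[0.56392678 0.30927501 0.25517753] [0.71697561 0.07976693 0.33319979] [-1.26  0.64  1.1   1.53 -0.58  1.33  0.04]
scene tall_mid [([0.6732, 0.0308, 0.1091], 0.59)]
scene short_mid [([0.673, 0.0271, 0.0794], 0.81)]
scene gate_post [([0.5677, 0.2593, 0.0457], 0.54)]
top tall_mid [([0.6702, 0.0305, 0.1102], 0.73), ([0.6102, -0.2865, 0.002], 0.46)]
top short_mid []
top gate_post [([0.57, 0.257, 0.044], 0.58)]
wrist tall_mid []
wrist short_mid []
wrist gate_post [([0.5688, 0.257, 0.0442], 0.66)]
```

View pics/m5.png

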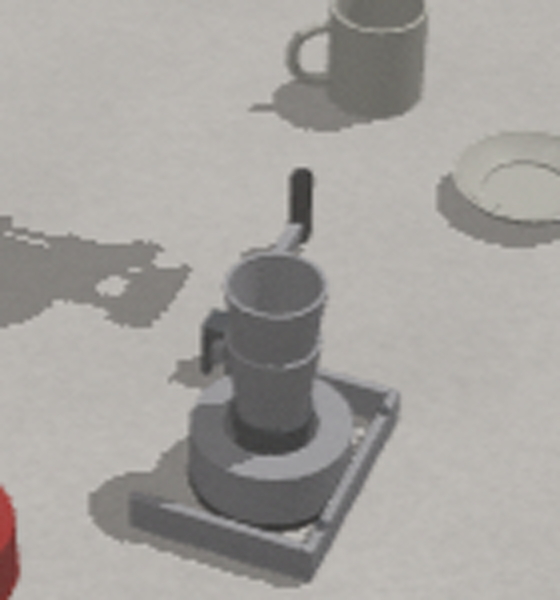

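The stack stands upright and nested, with the rims at about (277,290) and (275,355). The gate is still open, with its post at (300,205). Next I'll lower the tool outside the post and push.

carry_out --pt "0 0 0 0 0 -0.9 1" --pt "0 0 0 0 0 -1.8 1" --pt "0 0 0 0 0 -2.7 1" --pt "0 0 0 0 0 -3.4 1" --pt "0 0 0 0 0 -3.5 1" --pt "0 0 0 0.05 -0.35 -3.5 1" --pt "0 0 0 0.07 -0.55 -3.5 1" --pt "0 0 0 0.09 -0.7 -3.5 1" --pt "0 0 0 0.11 -0.85 -3.5 1" --pt "0 0 0 0.13 -1.0 -3.5 1" --pt "0 0 0 0.15 -1.2 -3.5 1" --pt "0 0 0 0.18 -1.4 -3.5 1" --pt "0 0 0 0.2 -1.6 -3.5 1" --pt "0 0 0 0.23 -1.8 -3.5 1" --pt "0 0 0 0.25 -2.0 -3.5 1" --pt "0 0 0 0.28 -2.2 -3.5 1" --pt "0 0 0 0.3 -2.35 -3.5 1" --pt "0 0 0 0.31 -2.43 -3.5 1" --pt "0 0 0 0.31 -2.43 -3.5 1"

```text
clock: 36.12
ee_pos: [0.5827, 0.1631, 0.0456]
tcp_rot: [0.0, 0.662, 0.75, -0.0]
force: [0.1, 0.3, -0.5]
grip_width: 0.0005
grip_force: 0.0
```

carry_out --pt "0 0 0 0.004 -0.035 0 1" --pt "0 0 0 0.008 -0.07 0 1" --pt "0 0 0 0.008 -0.07 0 1"

```text
clock: 36.5
ee_pos: [0.5832, 0.1593, 0.0456]
tcp_rot: [0.0, 0.661, 0.75, -0.0]
force: [1.1, 0.0, -0.4]
grip_width: 0.0001
grip_force: 0.1
```

carry_out --pt "0 0 0 0.004 -0.03 0 1" --pt "0 0 0 0.006 -0.05 0 1" --pt "0 0 0 0.006 -0.05 0 1"

```text
clock: 36.88
ee_pos: [0.5836, 0.1562, 0.0456]
tcp_rot: [0.0, 0.662, 0.75, -0.0]
force: [-0.6, 0.8, -0.1]
grip_width: 0.0003
grip_force: 0.2
```

Run:
```python
from h import *
s=bot.state();print(s["ee_pos"],s["force"])
for c in("scene","top","wrist"):print(c,P(c,"gate_post"))
```

```text
[0.58355086 0.1561572  0.04561217] [-0.59191119  0.83886506 -0.14273509]
scene [([0.6132, -0.2885, 0.0001], 0.29)]
top [([0.5853, 0.1353, 0.0415], 0.59)]
wrist [([0.5861, 0.1347, 0.0432], 0.81)]
```

carry_out --pt "0 0 0 0.003 -0.025 0 1" --pt "0 0 0 0.006 -0.05 0 1" --pt "0 0 0 0.006 -0.05 0 1"

```text
clock: 37.55
ee_pos: [0.5837, 0.1543, 0.0456]
tcp_rot: [-0.001, 0.661, 0.75, 0.0]
force: [-1.6, 6.1, 2.3]
grip_width: 0.0001
grip_force: 3.0
```

carry_out --pt "0 0 0 0.003 -0.025 0 1" --pt "0 0 0 0.003 -0.025 0 1"

```text
clock: 37.8
ee_pos: [0.5837, 0.1542, 0.0456]
tcp_rot: [-0.001, 0.661, 0.751, 0.001]
force: [-2.4, 11.9, 3.2]
grip_width: 0.0009
grip_force: 6.1
```

The gate is against its stop: force is up to 12 N with no further travel. I'll back away and raise the arm clear.

carry_out --pt "0 0 0 -0.01 0.1 0 1" --pt "0 0 0 -0.1 0.8 0 1" --pt "0 0 0 -0.15 1.2 0.5 1" --pt "0 0 0 -0.15 1.2 1.4 1" --pt "0 0 0 -0.15 1.2 2.3 1" --pt "0 0 0 -0.15 2.0 3.2 1" --pt "0 0 0 -0.5 2.6 3.5 1" --pt "0 0 0 -0.5 2.6 3.5 1" --pt "0 0 0 -0.5 2.6 3.5 1"

```text
clock: 38.92
ee_pos: [0.554, 0.3072, 0.2552]
tcp_rot: [0.0, 0.662, 0.75, -0.0]
force: [-0.5, -1.0, -0.1]
grip_width: 0.0001
grip_force: 0.0
```

Run:
```python
from h import *
for c in("scene","top"):
    capture(c)
    for t in("tall_mid","short_mid","holder_mouth","gate_post","mug","cup","saucers"):print(c,t,[(np.round(d["centre"],3).tolist(),round(d["p"],2)) for d in pinpoint(c,t)])
a=capture("scene")[140:290,280:400,::-1];b=capture("top")[165:265,215:355,::-1]
A=cv2.resize(a,None,fx=3,fy=3,interpolation=cv2.INTER_CUBIC);B=cv2.resize(b,None,fx=3,fy=3,interpolation=cv2.INTER_CUBIC)
c=np.zeros((450,780,3),np.uint8);c[:450,:360]=A;c[:300,360:]=B;cv2.imwrite("pics/fin.png",c)
```

```text
scene tall_mid [([0.675, 0.03, 0.108], 0.84)]
scene short_mid [([0.673, 0.028, 0.079], 0.82)]
scene holder_mouth [([0.672, 0.032, 0.069], 0.7), ([0.522, -0.165, 0.07], 0.69)]
scene gate_post []
scene mug [([0.524, 0.47, 0.001], 0.94)]
scene cup [([0.616, -0.29, -0.004], 0.84)]
scene saucers [([0.696, 0.406, -0.001], 0.66)]
top tall_mid [([0.667, 0.032, 0.112], 0.6)]
top short_mid []
top holder_mouth [([0.67, 0.029, 0.065], 0.7), ([0.529, -0.162, 0.069], 0.57)]
top gate_post [([0.584, 0.135, 0.046], 0.59), ([0.564, -0.503, 0.005], 0.51)]
top mug [([0.525, 0.473, -0.002], 0.49)]
top cup [([0.61, -0.288, 0.0], 0.75)]
top saucers [([0.695, 0.402, 0.0], 0.92)]
```

View pics/fin.png

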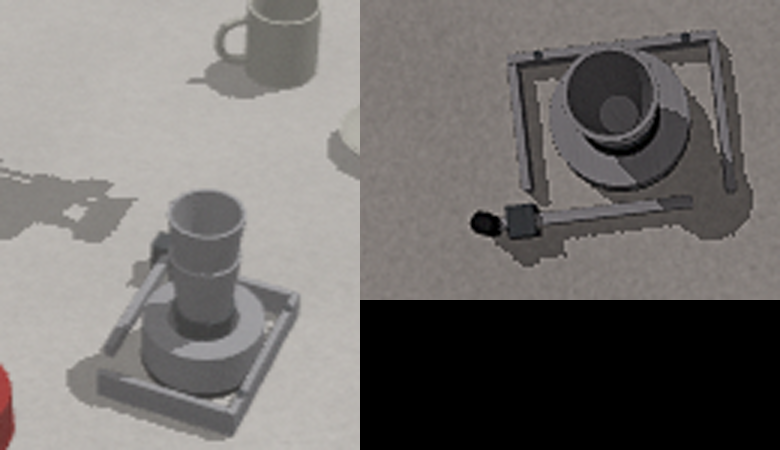

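The final view shows the holder at the rear rail, the stack upright, the gate bar across the mouth, and the mug, cup and saucer where they were.

```bash
python3 -c "
from bench import job
print(job.sign_off())"
```

```text
the job is handed in; nothing more can be done
None
```

I handed the job in at about 39 s of the 72 s limit: the holder is against the rear rail, both tumblers are nested upright in the collar, the gate is shut against its stop, and I saw nothing else on the counter moved; the verdict isn't shown to me.

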